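# Put the filled spice jars back in the spice tray

### The job

Put the four lidded spice jars back in the bamboo spice tray, each standing upright on the tray floor inside the socket of its own shape: the wide round jar in the large ring, the slim round jar in the small ring, the square jar in the square frame and the oblong jar in the oblong frame. Do not tip any jar over, and leave the two empty jars without lids standing where they are.

Things in the scene. Friction and masses are not known exactly. Their poses are not given: they have to be found in the camera images.
- jar_wide: squat wide round spice jar, 60 mm diameter, 55 mm tall, white ceramic with straight sides, closed by a flat wooden lid of the same diameter (the top 14 mm). Origin: centre of its underside, z up. Stands upright on the worktop, which is at z = 0.
- jar_slim: slim tall round spice jar, 36 mm diameter, 90 mm tall, white ceramic with straight sides, closed by a flat wooden lid of the same diameter (the top 14 mm). Origin: centre of its underside, z up. Stands upright on the worktop, which is at z = 0.
- jar_square: square spice jar, 44 x 44 mm, 78 mm tall, white ceramic with straight sides, closed by a flat wooden lid of the same size (the top 14 mm). x and y axes square to its sides. Origin: centre of its underside, z up. Stands upright on the worktop, which is at z = 0.
- jar_oblong: oblong spice jar, 60 mm along its x axis, 34 mm along its y axis, 70 mm tall, white ceramic with straight sides, closed by a flat wooden lid of the same size (the top 14 mm). Origin: centre of its underside, z up. Stands upright on the worktop, which is at z = 0.
- empty_slim: look-alike that stays out: slim round jar without lid, empty, open mouth at the top, 36 mm outer diameter, 76 mm tall, white ceramic, grey inner floor. Origin: centre of its underside, z up. Stands upright on the worktop, which is at z = 0.
- empty_square: look-alike that stays out: square jar without lid, empty, open mouth at the top, 44 x 44 mm outside, 64 mm tall, white ceramic, grey inner floor. Origin: centre of its underside, z up. Stands upright on the worktop, which is at z = 0.
- socket_wide: large round socket for the wide jar: a ring of 76 mm inner diameter, dark wood, walls 5 mm thick and 16 mm high, fixed in the bamboo spice tray (208 mm square, fixed, rim 18 mm high, floor at z = 8 mm; four sockets two by two, pitch 96 mm). Origin: centre of the opening on the tray floor, where the jar's underside comes to stand. Round.
- socket_slim: small round socket for the slim jar: a ring of 52 mm inner diameter, dark wood, walls 5 mm thick and 16 mm high, fixed in the bamboo spice tray (208 mm square, fixed, rim 18 mm high, floor at z = 8 mm; four sockets two by two, pitch 96 mm). Origin: centre of the opening on the tray floor, where the jar's underside comes to stand. Round.
- socket_square: square socket for the square jar: a frame with an opening of 60 x 60 mm, dark wood, walls 5 mm thick and 16 mm high, fixed in the bamboo spice tray (208 mm square, fixed, rim 18 mm high, floor at z = 8 mm; four sockets two by two, pitch 96 mm). Origin: centre of the opening on the tray floor, where the jar's underside comes to stand. x and y axes square to its sides.
- socket_oblong: oblong socket for the oblong jar: a frame with an opening of 76 mm along its x axis and 50 mm along its y axis, dark wood, walls 5 mm thick and 16 mm high, fixed in the bamboo spice tray (208 mm square, fixed, rim 18 mm high, floor at z = 8 mm; four sockets two by two, pitch 96 mm). Origin: centre of the opening on the tray floor, where the jar's underside comes to stand. Long sides go together.

How it is judged:
By the outcome, as a careful person would: the job done as asked, in the order asked, and still so for the second after the job is handed in, with the robot touching nothing.
It also fails if it takes over 115 s, if anything falls off the work surface, if the arm or the gripper's body presses on something with over 40 N, if the wrist force passes 120 N, or if a joint passes its speed limit or range.

### The arm

A 6-joint arm with a two-finger parallel gripper is mounted at the origin on the work surface. World frame = base frame: x ahead of the robot, y to its left, z up, the work surface at z = 0. Lengths are in m, angles in rad, forces in N, time in s.
With the tool pointing down it reaches from about 0.25 to 0.775 m from the base axis. Payload 8.9 kg.
Tool frame: the origin (TCP) lies at the centre of the arm's flange, where the gripper is bolted on; the fingertips stand 173 mm ahead of it and the grasp point (between the pads) lies 155 mm ahead of it; z points along the fingers, y is the line along which they close (so a half turn about z gives the same grasp; the last joint's range is limited). The gripper opens to 85 mm and grips with 20 to 120 N. Pads are 22 mm wide; open, the fingers measure 114 mm over their backs; the gripper's body (76 mm by 85 mm) begins 54 mm behind the grasp point. The pads swing forward as they close: fully open they stand 13 mm farther back than shut.
Start: joints at [-1.349, 0.291, -0.153, 1.127, 0, 1.431], TCP at [0.185, -0.491, 0.405] pointing down, gripper open.
Joint ranges: [-2.52, 2.52], [-0.91, 1.74], [-1.3, 1.37], [-1.96, 2.02], [-1.52, 1.47], [-3.14, 3.14]. Speed limits (rad/s): [2.22, 2.22, 2.79, 3.14, 3.14, 3.14].

### API

Orientations are given as [roll, pitch, yaw] about the fixed x, y, z axes, in that order (R = Rz(yaw) Ry(pitch) Rx(roll)).
In Python, from plant import r gives the robot as it stands.
- The arm moves only by the shell command python3 -m inch 'ROWS' [FORCE]. ROWS is JSON, a list of rows, each a list of 7 numbers: the shift along the tool's x, y, z each as a share of 0.05 m, from -1 to 1, then the turn, a rotation vector about the tool's x, y, z each as a share of pi/4 rad, from -1 to 1, then the closure, from 0 (fully open) to 1 (shut). In form: [[tx, ty, tz, rx, ry, rz, claw], ...]. A call has 1 to 5 rows; each row shifts and turns the commanded pose from where the row before left it, along the tool's axes as they then stand; what a row does not reach is not made up. A row lasts 1/12 s, in which the tool goes at most 41.7 mm and 7.16 degrees, less where a joint would pass 70% of its speed; a pose out of reach is approached as far as the arm can. A call with a number of a shift or a turn outside -1 to 1 is refused whole. A call with a gripper value outside its range is refused whole. The fingers move at their own pace and stop on an object; FORCE is the grip in N (left out, the last holds). Time passes only in rows, so rows that do not move let the fingers close. It gives the time, the measured TCP pose, the force, the opening and the grip force at its end, in the units of the state.
- r.observe(): the state, without advancing time (a new reading comes with each control period).
- r.camera(name): name is "scene" or "top"; returns a dict with "image" (384x512x3 uint8, red, green, blue), "fx", "fy", "cx", "cy" (pixels), "D" ([k1, k2, p1, p2, k3] as OpenCV has them; the pictures are not rectified), "view" (4x4, takes a point from world to camera coordinates). Camera axes: x right, y down, z forward; pixel columns grow to the right and rows downward; lengths in m; the calibration is good to about 2 mm. A picture is of the moment at which its call begins. There is no depth.
- r.job_done(): hands the job in; it is judged then, once.
The state is a dict: "time_s": time; "joint_positions": joint angles; "joint_velocities": joint speeds; "joint_torque": joint torques, N m; "tcp_pos": TCP position; "tool_rot": TCP orientation; "wrist_force": force on the tool from outside, world axes, zero at the start; "wrist_torque": the same for the moment, N m; "width": finger opening in m; "finger_force": force on a finger pad.
Only numpy, scipy, OpenCV 4.12 (cv2) and the standard library are available. Lean on these libraries where they do the work, as an engineer would, in place of code of your own. Each camera call takes 0.05 s, during which the arm holds its last target. There are 200 camera calls.

## Working session

There is one attempt and no reset: what is moved stays moved. The work goes in short steps, Python scripts to look and compute and a shell command to move; the robot and the scene stay as the last step left them, time stands still between calls to the robot, and variables do not carry over. Pictures are saved under pics/ and viewed, at most 14 in all, crops included, and the job is handed in when it is done.

```bash
ls; mkdir -p pics; python3 - <<'E'
from plant import r
import cv2, json, numpy as np, pickle
for n in("scene","top"):
    c=r.camera(n); cv2.imwrite(f"pics/{n}0.png",c["image"][:,:,::-1]); pickle.dump(c,open(f"{n}.pkl","wb"))
    print(n,c["fx"],c["cx"],c["cy"],c["D"],np.round(c["view"],3).tolist())
print(r.observe())
E
```

```text
pics
scene 373.62283103173013 260.9348271684731 188.39732069843777 [-0.00990997  0.          0.          0.          0.        ] [[-0.151, 0.988, -0.013, 0.123], [0.702, 0.098, -0.705, -0.325], [-0.696, -0.115, -0.709, 1.364], [0.0, 0.0, 0.0, 1.0]]
top 485.56257103864664 259.1521802792945 191.09339200623424 [-0.19849101  0.          0.          0.          0.        ] [[-0.021, -1.0, 0.0, -0.04], [-0.997, 0.021, -0.073, 0.522], [0.073, -0.002, -0.997, 1.248], [0.0, 0.0, 0.0, 1.0]]
{'time_s': 0.1, 'joint_positions': array([-1.34930109e+00,  2.91228036e-01, -1.54015415e-01,  1.12669005e+00,
       -2.15935341e-05,  1.43147984e+00]), 'joint_velocities': array([ 0.00055799, -0.00361796,  0.00274464, -0.00168908,  0.00086064,
       -0.00094099]), 'joint_torque': array([ 4.53578014e-05, -5.37980032e+01,  3.31918859e+01,  9.26706096e-03,
       -1.39497270e-04,  1.25922334e-06]), 'tcp_pos': array([ 0.18529625, -0.49102565,  0.40420071]), 'tool_rot': array([-3.14046350e+00, -1.36530393e-04,  3.60811662e-01]), 'wrist_force': array([-0.11041504, -0.4534057 , -0.23707904]), 'wrist_torque': array([-0.00470302,  0.00551382, -0.07274681]), 'finger_force': 0.0, 'width': 0.0852597451902777}
```

View pics/top0.png

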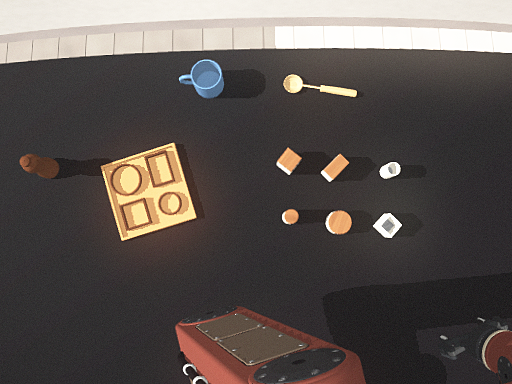

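View pics/scene0.png

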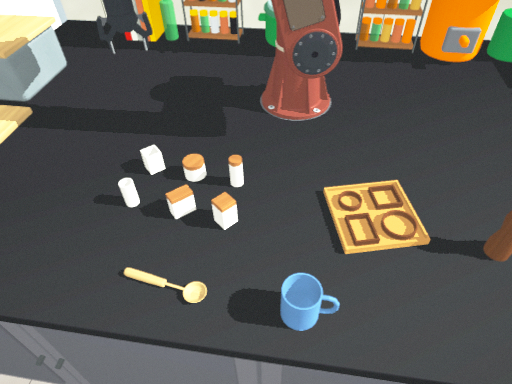

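The top view shows the lidded jars: square (289,161), oblong (335,168), slim (290,216) and wide (339,222). The empties are at (390,170) and (387,225). The tray is centred near (150,190), with rings at (127,180) and (172,203) and frames at (161,168) and (134,214). The scene view agrees.

```bash
cat > h.py <<'E'
import numpy as np, cv2
def ray(c,uv,z):
    K=np.array([[c["fx"],0,c["cx"]],[0,c["fy"],c["cy"]],[0,0,1.]]); V=np.array(c["view"])
    p=cv2.undistortPoints(np.array(uv,float).reshape(-1,1,2),K,np.array(c["D"]))[:,0]
    d=np.c_[p,np.ones(len(p))]@V[:3,:3]; o=-V[:3,:3].T@V[:3,3]
    return o+d*((z-o[2])/d[:,2])[:,None]
E
python3 - <<'E'
import pickle,cv2,numpy as np
from h import ray
c=pickle.load(open("top.pkl","rb")); im=c["image"]; hsv=cv2.cvtColor(im,cv2.COLOR_RGB2HSV)
for n,(u,v) in dict(sq=(289,161),ob=(335,168),sl=(290,216),wi=(339,222),tray=(134,180),wall=(117,180),floor=(161,168)).items(): print(n,hsv[v,u])
m=cv2.inRange(hsv,(3,90,60),(16,255,255)); 
m2=m.copy(); m2[:,:260]=0; m2[:130]=0; m2[260:]=0
H=dict(sq=.078,ob=.07,sl=.09,wi=.055)
for cn in cv2.findContours(m2,0,1)[0]:
    if cv2.contourArea(cn)<60: continue
    (x,y),_,_=cv2.minAreaRect(cn)
    n=min(dict(sq=(289,161),ob=(335,168),sl=(290,216),wi=(339,222)).items(),key=lambda k:np.hypot(k[1][0]-x,k[1][1]-y))[0]
    P=ray(c,cn[:,0],H[n])[:,:2]; (a,s,t)=cv2.minAreaRect((P*1000).astype(np.float32)); print(n,np.round(a,1),np.round(s,1),round(t,1))
t=cv2.inRange(hsv,(3,60,40),(35,255,255)); t[:,:95]=0;t[:,210:]=0;t[:130]=0;t[260:]=0
cn=max(cv2.findContours(t,0,1)[0],key=cv2.contourArea)
P=ray(c,cn[:,0],.018)[:,:2]; print("tray",cv2.minAreaRect((P*1000).astype(np.float32)))
cr=cv2.resize(im[135:250,95:205],None,fx=4,fy=4,interpolation=2)[:,:,::-1]
cr2=cv2.resize(im[140:245,265:415],None,fx=4,fy=4,interpolation=2)[:,:,::-1]
cv2.imwrite("pics/tray.png",cr); cv2.imwrite("pics/jars.png",cr2)
E
```

```text
sq [ 14 136 233]
ob [ 15 135 235]
sl [ 13 141 225]
wi [ 15 130 242]
tray [ 23  95 253]
wall [ 15 127 218]
floor [ 23  96 253]
wi [ 435.2 -254.7] [57.8 57.9] 43.8
sl [ 452.6 -129.1] [32.  34.4] 88.7
ob [ 577.3 -247.2] [35.8 60.1] 43.5
sq [ 595.4 -127.5] [46.6 45.7] 50.3
tray ((496.11749267578125, 224.05477905273438), (297.4571838378906, 302.2808532714844), 10.733942985534668)
```

View pics/tray.png

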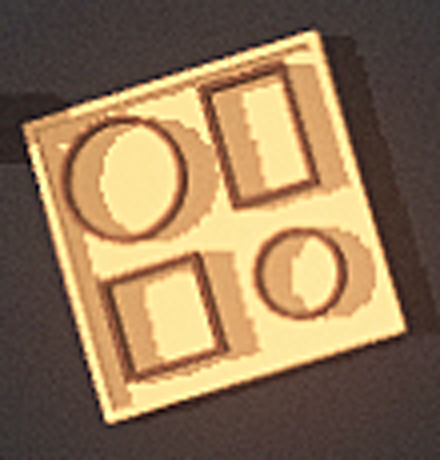

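View pics/jars.png

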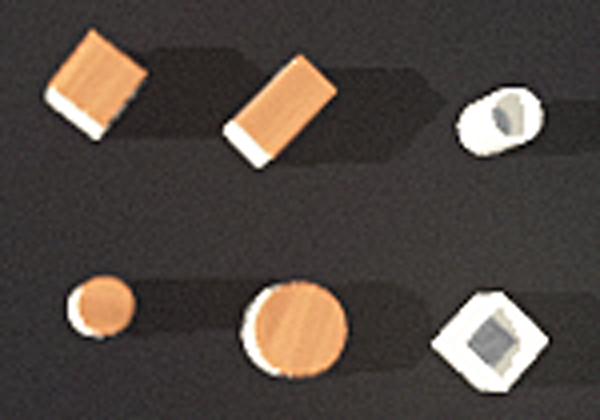

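The tray crop shows the large ring top-left, the oblong frame top-right (long side steep), the square frame bottom-left and the small ring bottom-right. The tray corners are at crop (318,30), (22,128), (108,424) and (406,328). The lid sizes match the given ones. Next I fit the tray from its corners and the scene view as a cross-check.

```bash
python3 - <<'E'
import pickle,cv2,numpy as np
from h import ray
c=pickle.load(open("top.pkl","rb")); s=pickle.load(open("scene.pkl","rb"))
f=lambda L:np.array(L)/4+[95-.375,135-.375]
R=lambda L,z,cam=c,g=f:np.round(ray(cam,g(L),z)[:,:2]*1000,1)
def quad(n,P):
    e=np.diff(np.r_[P,P[:1]],axis=0); print(n,P.mean(0).round(1),np.hypot(*e.T).round(),np.degrees(np.arctan2(e[:,1],e[:,0])).round(1))
quad("tray",R([(318,30),(22,128),(108,424),(406,328)],.018))
quad("square",R([(200,250),(100,285),(127,380),(228,352)],.024))
quad("oblong",R([(287,62),(200,88),(236,208),(322,183)],.024))
print("rings",R([(127,179),(301,273)],.024))
g=lambda L:np.array(L,float)
quad("tray scene",R([(323,186),(401,181),(428,239),(344,250)],.018,s,g))
# jars in scene
hsv=cv2.cvtColor(s["image"],cv2.COLOR_RGB2HSV); m=cv2.inRange(hsv,(3,90,60),(17,255,255)); m[:,:130]=0;m[:,250:]=0;m[:150]=0;m[235:]=0
for cn in cv2.findContours(m,0,1)[0]:
    if cv2.contourArea(cn)<40: continue
    M=cv2.moments(cn);u=(M["m10"]/M["m00"],M["m01"]/M["m00"]); print(np.round(u),[R([u],z-.004,s,g)[0].tolist() for z in(.078,.07,.09,.055)])
E
```

```text
tray [526.5 244. ] [211. 207. 209. 206.] [ 106.6 -163.3  -73.2   16. ]
square [467.4 275. ] [71. 65. 70. 70.] [ 107.9 -164.   -75.6   15.2]
oblong [585.8 209. ] [61. 84. 59. 84.] [ 105.1 -163.2  -75.2   16. ]
rings [[558.8 299.5]
 [494.4 182.9]]
tray scene [531.4 247.4] [218. 200. 207. 214.] [ 103.1   12.1  -73.1 -164.9]
[222. 200.] [[595.9, -129.6], [588.6, -131.9], [606.7, -126.0], [575.1, -136.4]]
[179. 193.] [[588.5, -240.4], [581.1, -244.1], [599.4, -234.8], [567.4, -251.0]]
[235. 160.] [[443.8, -127.6], [434.7, -130.0], [457.4, -124.1], [417.8, -134.4]]
[193. 161.] [[465.1, -239.9], [456.3, -243.6], [478.3, -234.4], [439.8, -250.6]]
```

```bash
python3 -m inch '[[0,0,0,0,0,-0.155,0],[0,0,0,0,0,-0.155,0],[0,0,0,0,0,-0.155,0],[0,0,0,0,0,-0.155,0],[0,0,0,0,0,-0.155,0]]' 40; python3 -m inch '[[0,0,0,0,0,-0.155,0],[0,0,0,0,0,-0.155,0],[0,0,0,0,0,-0.155,0],[0,0,0,0,0,-0.15,0],[0,0,0,0,0,0,0]]'
```

```text
time_s: 0.52
tcp_pos: [0.1853, -0.4911, 0.4044]
tool_rot: [-3.141, -0.001, 0.976]
wrist_force: [-1.3, -0.4, 0.5]
width: 0.0851
finger_force: 0.0
time_s: 0.93
tcp_pos: [0.1853, -0.4911, 0.4044]
tool_rot: [-3.141, -0.001, 1.458]
wrist_force: [-0.1, 0.5, 0.4]
width: 0.0855
finger_force: 0.0
```

```bash
python3 -m inch '[[0,0,0,0,0,-0.144,0],[0.53,0.56,0,0,0,0,0],[0.53,0.56,0,0,0,0,0],[0.53,0.56,0,0,0,0,0],[0.53,0.56,0,0,0,0,0]]' ; python3 -m inch '[[0.53,0.56,0,0,0,0,0],[0.53,0.56,0,0,0,0,0],[0.53,0.56,0,0,0,0,0],[0.53,0.56,0,0,0,0,0],[0.53,0.56,0,0,0,0,0]]'; python3 -m inch '[[0,0,0.5,0,0,0,0],[0,0,0.5,0,0,0,0],[0,0,0.5,0,0,0,0],[0,0,0,0,0,0,0]]'
```

```text
time_s: 1.35
tcp_pos: [0.2986, -0.3845, 0.4045]
tool_rot: [-3.141, -0.0, 1.56]
wrist_force: [0.5, -1.0, 0.2]
width: 0.0852
finger_force: 0.0
time_s: 1.77
tcp_pos: [0.4396, -0.2523, 0.4047]
tool_rot: [-3.142, -0.0, 1.561]
wrist_force: [0.8, -1.4, 0.6]
width: 0.0856
finger_force: 0.0
time_s: 2.1
tcp_pos: [0.4374, -0.2526, 0.3256]
tool_rot: [-3.136, -0.004, 1.562]
wrist_force: [-0.8, 1.5, -0.2]
width: 0.0857
finger_force: 0.0
```

```bash
python3 -m inch '[[0,0,0.5,0,0,0,0],[0,0,0.5,0,0,0,0],[0,0,0.5,0,0,0,0],[0,0,0.5,0,0,0,0],[0,0,0,0,0,0,0]]' ; python3 -m inch '[[0,0,0.3,0,0,0,0],[0,0,0.25,0,0,0,0],[0,0,0,0,0,0,0],[0,0,0,0,0,0,0]]';python3 - <<'E'
from plant import r
import cv2,numpy as np
a=r.camera("scene")["image"][90:240,100:300,::-1]; 
cv2.imwrite("pics/g1.png",cv2.resize(a,None,fx=3,fy=3,interpolation=2))
E
```

```text
time_s: 2.52
tcp_pos: [0.4373, -0.2533, 0.2271]
tool_rot: [-3.137, -0.003, 1.562]
wrist_force: [-1.5, 0.9, -0.6]
width: 0.0856
finger_force: 0.0
time_s: 2.85
tcp_pos: [0.4389, -0.2544, 0.2035]
tool_rot: [3.141, 0.0, 1.564]
wrist_force: [-0.3, 0.3, 0.2]
width: 0.0854
finger_force: 0.0
```

View pics/g1.png

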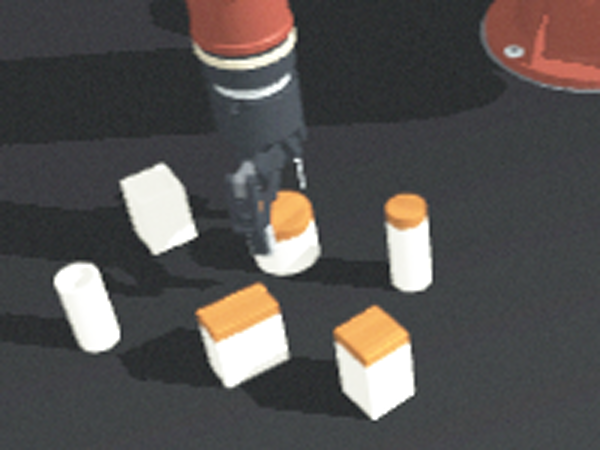

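The near finger is at crop (255,220), left of the jar at (290,235). I'll check by projection whether the jar is really centred between the fingers.

```bash
python3 - <<'E'
import pickle,cv2,numpy as np
from h import ray
s=pickle.load(open("scene.pkl","rb"))
K=np.array([[s["fx"],0,s["cx"]],[0,s["fy"],s["cy"]],[0,0,1.]]);V=np.array(s["view"])
P=np.array([(.437,-.253,.055),(.437,-.253,0),(.4389+.05,-.2544,.03),(.4389,-.2544,.2035),(.437,-.253+.03,.055),(.437,-.253-.03,.055)])
u=cv2.projectPoints(P,cv2.Rodrigues(V[:3,:3])[0],V[:3,3],K,np.array(s["D"]))[0][:,0]
print((u-[100,90])*3)
hsv=cv2.cvtColor(s["image"],cv2.COLOR_RGB2HSV); m=cv2.inRange(hsv,(3,90,60),(17,255,255))[150:175,175:215]
m=cv2.findContours(m,0,1)[0]; m=max(m,key=cv2.contourArea); print(cv2.boundingRect(m))
# white base of wide jar in the first picture
print(ray(s,[(183,169),(206,169)],.035))
t=pickle.load(open("top.pkl","rb"))
hs=cv2.cvtColor(t["image"],cv2.COLOR_RGB2HSV); m=cv2.inRange(hs,(3,90,60),(17,255,255))[200:245,320:360]; c=max(cv2.findContours(m,0,1)[0],key=cv2.contourArea); x,y,w,h=cv2.boundingRect(c); print(x+320,y+200,w,h, ray(t,[(x+320+w/2-.5,y+200+h/2-.5)],.055))
E
```

```text
[[276.13222084 207.76463138]
 [284.24607545 250.80646566]
 [262.82760768 264.7800466 ]
 [248.66697391  75.04543758]
 [307.17663086 210.60927661]
 [245.301507   204.94061101]]
(7, 3, 23, 17)
[[ 0.45901846 -0.27595821  0.035     ]
 [ 0.45015439 -0.21156891  0.035     ]]
329 210 23 25 [[ 0.43522302 -0.25460543  0.055     ]]
```

Projection agrees: the tip lands at crop (263,265) if at z 30 mm, and the jar centre is within about 3 mm. Closing and lifting.

```bash
python3 -m inch '[[0,0,0.1,0,0,0,0.6],[0,0,0,0,0,0,1],[0,0,0,0,0,0,1],[0,0,0,0,0,0,1],[0,0,0,0,0,0,1]]' 40; python3 -m inch '[[0,0,0,0,0,0,1],[0,0,-0.1,0,0,0,1],[0,0,-0.2,0,0,0,1],[0,0,0,0,0,0,1]]'
```

```text
time_s: 3.32
tcp_pos: [0.4386, -0.2541, 0.1979]
tool_rot: [3.141, 0.001, 1.565]
wrist_force: [-2.0, 0.5, 5.3]
width: 0.0588
finger_force: 42.4
time_s: 3.65
tcp_pos: [0.4392, -0.2544, 0.2141]
tool_rot: [3.14, 0.001, 1.566]
wrist_force: [0.9, -0.6, -1.8]
width: 0.059
finger_force: 43.5
```

```bash
python3 -m inch '[[0,0,-0.58,0,0,0,1],[0,0,-0.58,0,0,0,1],[0,0,-0.58,0,0,0,1],[0,0,-0.58,0,0,0,1],[0,0,0,0,0,0,1]]'; for i in 1 2; do python3 -m inch '[[0.74,0.16,0,0,0,0,1],[0.74,0.16,0,0,0,0,1],[0.74,0.16,0,0,0,0,1],[0.74,0.16,0,0,0,0,1],[0.74,0.16,0,0,0,0,1]]'; done; python3 -m inch '[[0.74,0.16,0,0,0,0,1],[0.74,0.16,0,0,0,0,1],[0.74,0.16,0,0,0,0,1],[0.6,0.16,0,0,0,0,1],[0.4,0.16,0,0,0,0,1]]'; python3 -m inch '[[0.4,0,0,0,0,0,1],[0,0,0,0,0,0,1],[0,0,0,0,0,0,1]]'
```

```text
time_s: 4.07
tcp_pos: [0.44, -0.255, 0.3337]
tool_rot: [3.135, 0.005, 1.566]
wrist_force: [1.3, -0.4, -0.9]
width: 0.0588
finger_force: 44.7
time_s: 4.48
tcp_pos: [0.4794, -0.0675, 0.3281]
tool_rot: [3.141, -0.0, 1.565]
wrist_force: [0.3, -0.2, -1.1]
width: 0.0591
finger_force: 44.6
time_s: 4.9
tcp_pos: [0.5204, 0.1176, 0.328]
tool_rot: [-3.142, -0.0, 1.566]
wrist_force: [0.7, -1.0, -2.0]
width: 0.0586
finger_force: 44.6
time_s: 5.32
tcp_pos: [0.5611, 0.2795, 0.3277]
tool_rot: [-3.141, -0.001, 1.568]
wrist_force: [-0.4, 0.4, -0.2]
width: 0.0589
finger_force: 44.6
time_s: 5.57
tcp_pos: [0.5611, 0.2972, 0.3275]
tool_rot: [-3.141, 0.0, 1.567]
wrist_force: [-0.3, 0.1, -1.6]
width: 0.0587
finger_force: 44.6
```

```bash
python3 -m inch '[[0.08,-0.04,0,0,0,0,1],[0,0,0.5,0,0,0,1],[0,0,0.5,0,0,0,1],[0,0,0.5,0,0,0,1],[0,0,0.3,0,0,0,1]]'; python3 -m inch '[[0,0,0,0,0,0,1],[0,0,0,0,0,0,1]]'; python3 - <<'E'
from plant import r
import cv2,numpy as np
a=r.camera("scene")["image"][110:260,300:500,::-1]; 
cv2.imwrite("pics/p1.png",cv2.resize(a,None,fx=3,fy=3,interpolation=2))
E
```

```text
time_s: 5.98
tcp_pos: [0.5585, 0.299, 0.2359]
tool_rot: [-3.139, 0.001, 1.564]
wrist_force: [0.4, -0.5, -2.1]
width: 0.0593
finger_force: 44.6
time_s: 6.15
tcp_pos: [0.5592, 0.2995, 0.238]
tool_rot: [-3.14, 0.001, 1.565]
wrist_force: [0.6, 0.3, -1.8]
width: 0.0589
finger_force: 44.6
```

View pics/p1.png

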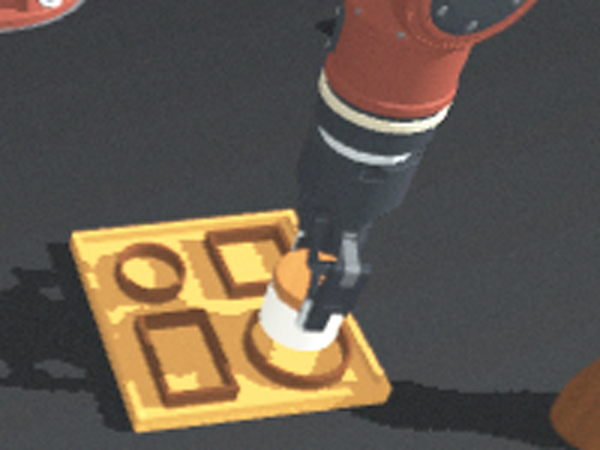

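The jar is above the large ring, its base centre at crop (300,330) and the ring centre at (297,345), which fits for a jar still 32 mm up. Lowering.

```bash
python3 -m inch '[[0,0,0.3,0,0,0,1],[0,0,0.2,0,0,0,1],[0,0,0.08,0,0,0,1],[0,0,0,0,0,0,1],[0,0,0,0,0,0,1]]'; python3 -m inch '[[0,0,0.04,0,0,0,1],[0,0,0,0,0,0,1],[0,0,0,0,0,0,1]]'
```

```text
time_s: 6.62
tcp_pos: [0.5596, 0.3004, 0.2097]
tool_rot: [3.141, -0.0, 1.566]
wrist_force: [-0.6, 0.2, -1.6]
width: 0.0591
finger_force: 44.6
time_s: 6.87
tcp_pos: [0.5596, 0.3004, 0.2075]
tool_rot: [3.141, -0.0, 1.566]
wrist_force: [1.1, 0.3, -1.6]
width: 0.0587
finger_force: 44.6
```

```bash
python3 -m inch '[[0,0,0.03,0,0,0,1],[0,0,0,0,0,0,1],[0,0,0,0,0,0,1]]'; python3 -m inch '[[0,0,0,0,0,0,0.2],[0,0,0,0,0,0,0.05],[0,0,0,0,0,0,0.05],[0,0,0,0,0,0,0.05],[0,0,0,0,0,0,0]]';  python3 -m inch '[[0,0,-0.3,0,0,0,0],[0,0,-0.6,0,0,0,0],[0,0,-0.6,0,0,0,0],[0,0,-0.6,0,0,0,0],[0,0,-0.6,0,0,0,0]]'
```

```text
time_s: 7.12
tcp_pos: [0.5597, 0.3005, 0.206]
tool_rot: [3.141, -0.0, 1.566]
wrist_force: [0.5, 0.2, 1.1]
width: 0.0589
finger_force: 44.6
time_s: 7.53
tcp_pos: [0.5594, 0.3004, 0.2057]
tool_rot: [-3.142, 0.0, 1.566]
wrist_force: [-0.2, 0.4, 0.5]
width: 0.0855
finger_force: 0.0
time_s: 7.95
tcp_pos: [0.5592, 0.3003, 0.3421]
tool_rot: [-3.141, 0.0, 1.566]
wrist_force: [0.6, -0.4, 0.1]
width: 0.0854
finger_force: 0.0
```

```bash
for i in 1 2; do python3 -m inch '[[-0.71,-0.175,0,0,0,0,0],[-0.71,-0.175,0,0,0,0,0],[-0.71,-0.175,0,0,0,0,0],[-0.71,-0.175,0,0,0,0,0],[-0.71,-0.175,0,0,0,0,0]]'; done; python3 -m inch '[[-0.71,-0.175,0,0,0,0,0],[-0.5,-0.175,0,0,0,0,0],[-0.22,0,0,0,0,0,0],[0,0,0,0,0,0,0],[0,0,0,0,0,0,0]]'; python3 - <<'E'
from plant import r
import cv2
c=r.camera("scene"); cv2.imwrite("pics/s1.png",c["image"][:,:,::-1])
E
```

```text
time_s: 8.37
tcp_pos: [0.514, 0.1217, 0.3408]
tool_rot: [3.141, 0.0, 1.566]
wrist_force: [0.0, -0.6, 0.3]
width: 0.0852
finger_force: 0.0
time_s: 8.78
tcp_pos: [0.4693, -0.0557, 0.3409]
tool_rot: [3.141, 0.0, 1.566]
wrist_force: [1.0, 0.0, -0.3]
width: 0.0854
finger_force: 0.0
time_s: 9.2
tcp_pos: [0.4524, -0.1256, 0.3408]
tool_rot: [3.141, -0.0, 1.564]
wrist_force: [0.5, 0.5, -0.9]
width: 0.0856
finger_force: 0.0
```

View pics/s1.png

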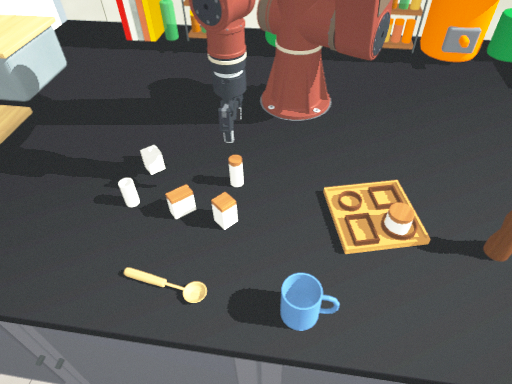

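The wide jar stands in the large ring (400,220); the gripper is above the slim jar (236,170). Descending and gripping.

```bash
python3 -m inch '[[-0.02,0.04,0.5,0,0,0,0],[0,0,0.5,0,0,0,0],[0,0,0.5,0,0,0,0],[0,0,0.5,0,0,0,0],[0,0,0.5,0,0,0,0]]'; python3 -m inch '[[0,0,0,0,0,0,0],[0,0,0,0,0,0,0.5],[0,0,0,0,0,0,1],[0,0,0,0,0,0,1],[0,0,0,0,0,0,1]]' 30; python3 -m inch '[[0,0,0,0,0,0,1],[0,0,0,0,0,0,1],[0,0,0,0,0,0,1],[0,0,0,0,0,0,1]]'
```

```text
time_s: 9.67
tcp_pos: [0.4546, -0.125, 0.2147]
tool_rot: [3.141, -0.0, 1.568]
wrist_force: [-0.1, 0.3, -1.2]
width: 0.085
finger_force: 0.0
time_s: 10.08
tcp_pos: [0.455, -0.1267, 0.2171]
tool_rot: [3.139, 0.001, 1.566]
wrist_force: [-0.2, -0.2, 0.7]
width: 0.0389
finger_force: 0.0
time_s: 10.42
tcp_pos: [0.4548, -0.1268, 0.217]
tool_rot: [3.139, 0.001, 1.565]
wrist_force: [-1.6, 0.1, 8.2]
width: 0.0352
finger_force: 31.3
```

```bash
python3 -m inch '[[0,0,-0.2,0,0,0,1],[0,0,-0.5,0,0,0,1],[0,0,-0.6,0,0,0,1],[0,0,-0.6,0,0,0,1],[0,0,-0.6,0,0,0,1]]'; python3 -m inch '[[0.4,0.088,0,0,0,0,1],[0.69,0.088,0,0,0,0,1],[0.69,0.088,0,0,0,0,1],[0.69,0.088,0,0,0,0,1],[0.69,0.088,0,0,0,0,1]]';  python3 -m inch '[[0.69,0.088,0,0,0,0,1],[0.69,0.088,0,0,0,0,1],[0.69,0.088,0,0,0,0,1],[0.5,0.088,0,0,0,0,1],[0.4,0,0,0,0,0,1]]'; python3 -m inch '[[0,0,0,0,0,0,1],[0,0,0,0,0,0,1],[0,0,0,0,0,0,1]]'
```

```text
time_s: 10.83
tcp_pos: [0.4539, -0.1265, 0.3426]
tool_rot: [3.141, 0.0, 1.565]
wrist_force: [0.6, -0.6, -2.0]
width: 0.0354
finger_force: 30.7
time_s: 11.25
tcp_pos: [0.4769, 0.0327, 0.3415]
tool_rot: [3.14, 0.0, 1.565]
wrist_force: [0.9, -0.7, -0.9]
width: 0.0354
finger_force: 30.8
time_s: 11.67
tcp_pos: [0.4957, 0.1819, 0.3413]
tool_rot: [3.14, -0.001, 1.567]
wrist_force: [0.1, -0.5, -0.3]
width: 0.0355
finger_force: 30.8
time_s: 11.92
tcp_pos: [0.4953, 0.1793, 0.3409]
tool_rot: [3.142, 0.0, 1.566]
wrist_force: [-0.1, 0.1, -0.8]
width: 0.0355
finger_force: 30.8
```

```bash
python3 -m inch '[[0.09,-0.01,0.4,0,0,0,1],[0,0,0.5,0,0,0,1],[0,0,0.5,0,0,0,1],[0,0,0.3,0,0,0,1],[0,0,0,0,0,0,1]]'; python3 -m inch '[[0,0,0,0,0,0,1],[0,0,0,0,0,0,1]]'; python3 - <<'E'
from plant import r
import cv2,numpy as np
a=r.camera("scene")["image"][110:260,300:500,::-1]; 
cv2.imwrite("pics/p2.png",cv2.resize(a,None,fx=3,fy=3,interpolation=2))
E
```

```text
time_s: 12.33
tcp_pos: [0.4936, 0.1827, 0.2531]
tool_rot: [-3.137, 0.001, 1.564]
wrist_force: [-0.5, -0.4, -1.3]
width: 0.0352
finger_force: 30.8
time_s: 12.5
tcp_pos: [0.4955, 0.1837, 0.2569]
tool_rot: [3.14, -0.0, 1.565]
wrist_force: [-0.0, 0.1, 0.0]
width: 0.0355
finger_force: 30.8
```

View pics/p2.png

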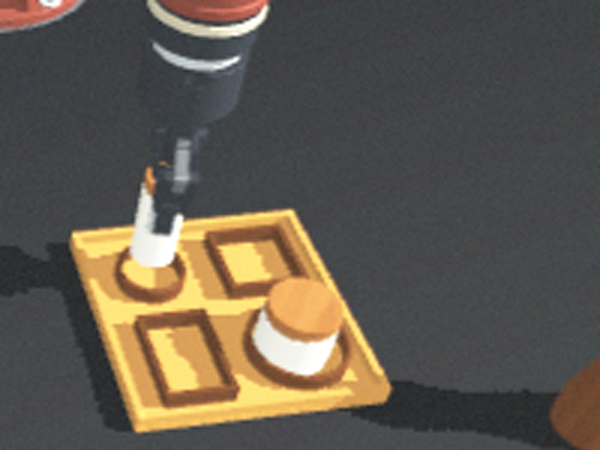

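The slim jar's base is at crop (154,255) above the small ring centred (150,272). I'll check the offset numerically.

```bash
python3 - <<'E'
import pickle,cv2,numpy as np
from h import ray
s=pickle.load(open("scene.pkl","rb")); im=s["image"]; hsv=cv2.cvtColor(im,cv2.COLOR_RGB2HSV)
m=cv2.inRange(hsv,(0,60,20),(25,255,160))
m[:180]=0;m[260:]=0;m[:,:320]=0;m[:,435:]=0
for cn in cv2.findContours(m,0,1)[0]:
    if cv2.contourArea(cn)<100: continue
    x,y,w,h=cv2.boundingRect(cn); e=cv2.fitEllipse(cn)[0]; print((x,y,w,h),np.round(e,1),ray(s,[e],.022)[0].round(4))
# pixel base of jar seen at crop (154,255) -> on plane z=0.04
print(ray(s,[(154/3+300,255/3+110)],.04))
E
```

```text
(381, 220, 32, 20) [402.  219.4] [0.5512 0.3151 0.022 ]
(345, 213, 35, 33) [361.3 229.1] [0.5967 0.214  0.022 ]
(368, 185, 35, 24) [384.8 196.9] [0.4782 0.2789 0.022 ]
[[0.50136665 0.18889614 0.04      ]]
```

```bash
python3 - <<'E'
import pickle,numpy as np
from h import ray
s=pickle.load(open("scene.pkl","rb"))
g=lambda x,y,z:print(ray(s,[((x+.5)/3+300-.5,(y+.5)/3+110-.5)],z).round(4))
g(150,272,.020); g(154,255,.04)
# jar edges left/right near base, ring outer left/right extremes
g(133,255,.04);g(177,258,.04); g(115,272,.022);g(186,272,.022)
E
```

```text
[[0.5017 0.1877 0.02  ]]
[[0.5003 0.1881 0.04  ]]
[[0.5028 0.1702 0.04  ]]
[[0.5012 0.2075 0.04  ]]
[[0.5079 0.1572 0.022 ]]
[[0.4993 0.2183 0.022 ]]
```

Aligned to within about 2 mm. Lowering and releasing.

```bash
python3 -m inch '[[0,0,0.3,0,0,0,1],[0,0,0.2,0,0,0,1],[0,0,0.1,0,0,0,1],[0,0,0,0,0,0,1],[0,0,0,0,0,0,1]]'; python3 -m inch '[[0,0,0.04,0,0,0,1],[0,0,0,0,0,0,1],[0,0,0,0,0,0,1]]'
```

```text
time_s: 12.97
tcp_pos: [0.495, 0.1842, 0.2259]
tool_rot: [-3.142, 0.0, 1.566]
wrist_force: [0.1, -0.8, -0.8]
width: 0.0353
finger_force: 30.1
time_s: 13.22
tcp_pos: [0.4951, 0.1843, 0.2247]
tool_rot: [3.141, -0.0, 1.566]
wrist_force: [-3.4, -0.1, 8.6]
width: 0.0356
finger_force: 30.5
```

```bash
python3 -m inch '[[0,0,0,0,0,0,0.4],[0,0,0,0,0,0,0.2],[0,0,0,0,0,0,0],[0,0,0,0,0,0,0],[0,0,0,0,0,0,0]]'; python3 -m inch '[[0,0,0,0,0,0,0],[0,0,-0.3,0,0,0,0],[0,0,-0.6,0,0,0,0],[0,0,-0.6,0,0,0,0],[0,0,-0.7,0,0,0,0]]';  python3 -m inch '[[0,0,0,0,0,0,0],[-0.4,0.224,0,0,0,0,0],[-0.69,0.224,0,0,0,0,0],[-0.69,0.224,0,0,0,0,0],[-0.69,0.224,0,0,0,0,0]]'; python3 -m inch '[[-0.69,0.224,0,0,0,0,0],[-0.69,0.224,0,0,0,0,0],[-0.69,0.224,0,0,0,0,0],[-0.69,0.224,0,0,0,0,0],[-0.6,0.224,0,0,0,0,0]]'; python3 -m inch '[[-0.4,0,0,0,0,0,0],[0,0,0,0,0,-0.14,0],[0,0,0,0,0,-0.14,0],[0,0,0,0,0,-0.14,0],[0,0,0,0,0,-0.14,0]]';python3 -m inch '[[0,0,0,0,0,-0.14,0],[0,0,0,0,0,-0.14,0],[0,0,0,0,0,-0.14,0],[0,0,0,0,0,-0.14,0],[0,0,0,0,0,0,0]]'
```

```text
time_s: 13.63
tcp_pos: [0.495, 0.1842, 0.2237]
tool_rot: [3.142, -0.0, 1.566]
wrist_force: [-0.1, 0.2, -0.3]
width: 0.0855
finger_force: 0.0
time_s: 14.05
tcp_pos: [0.4944, 0.184, 0.3341]
tool_rot: [-3.139, 0.001, 1.566]
wrist_force: [0.8, 0.2, -0.5]
width: 0.0853
finger_force: 0.0
time_s: 14.47
tcp_pos: [0.5394, 0.0593, 0.3337]
tool_rot: [3.141, 0.0, 1.567]
wrist_force: [1.5, 0.7, 0.3]
width: 0.0852
finger_force: 0.0
time_s: 14.88
tcp_pos: [0.5945, -0.1102, 0.3335]
tool_rot: [3.142, 0.0, 1.565]
wrist_force: [0.5, 0.4, -0.1]
width: 0.0856
finger_force: 0.0
time_s: 15.3
tcp_pos: [0.5941, -0.1282, 0.3333]
tool_rot: [-3.141, -0.0, 2.01]
wrist_force: [0.6, 0.7, 0.3]
width: 0.0855
finger_force: 0.0
time_s: 15.72
tcp_pos: [0.5941, -0.1278, 0.3334]
tool_rot: [-3.142, -0.0, 2.45]
wrist_force: [-0.2, 0.8, 0.6]
width: 0.0854
finger_force: 0.0
```

```bash
python3 -m inch '[[0,0.02,0.5,0,0,0,0],[0,0,0.5,0,0,0,0],[0,0,0.5,0,0,0,0],[0,0,0.5,0,0,0,0],[0,0,0.5,0,0,0,0]]'; python3 -m inch '[[0,0,0,0,0,0,0],[0,0,0,0,0,0,0.4],[0,0,0,0,0,0,1],[0,0,0,0,0,0,1],[0,0,0,0,0,0,1]]' 40; python3 -m inch '[[0,0,0,0,0,0,1],[0,0,0,0,0,0,1],[0,0,0,0,0,0,1],[0,0,0,0,0,0,1]]'
```

```text
time_s: 16.13
tcp_pos: [0.5947, -0.127, 0.2075]
tool_rot: [3.141, 0.0, 2.441]
wrist_force: [0.5, -0.0, -1.0]
width: 0.0853
finger_force: 0.0
time_s: 16.55
tcp_pos: [0.5956, -0.1273, 0.2106]
tool_rot: [3.141, 0.003, 2.445]
wrist_force: [0.2, 0.3, 4.5]
width: 0.044
finger_force: 41.4
time_s: 16.88
tcp_pos: [0.5956, -0.1273, 0.2106]
tool_rot: [3.141, 0.003, 2.445]
wrist_force: [-0.0, 0.4, 7.3]
width: 0.0435
finger_force: 41.7
```

```bash
python3 -m inch '[[0,0,-0.2,0,0,0,1],[0,0,-0.5,0,0,0,1],[0,0,-0.7,0,0,0,1],[0,0,-0.7,0,0,0,1],[0,0,-0.7,0,0,0,1]]'; python3 -m inch '[[0,0,0,0,0,0.149,1],[0,0,0,0,0,0.149,1],[0,0,0,0,0,0.149,1],[0,0,0,0,0,0.149,1],[0,0,0,0,0,0.149,1]]'; python3 -m inch '[[0,0,0,0,0,0,1],[0.4,-0.015,0,0,0,0,1],[0.7,-0.015,0,0,0,0,1],[0.7,-0.015,0,0,0,0,1],[0.7,-0.015,0,0,0,0,1]]'; python3 -m inch '[[0.7,-0.015,0,0,0,0,1],[0.7,-0.015,0,0,0,0,1],[0.7,-0.015,0,0,0,0,1],[0.7,-0.015,0,0,0,0,1],[0.7,-0.015,0,0,0,0,1]]'; python3 -m inch '[[0.7,-0.015,0,0,0,0,1],[0.7,-0.015,0,0,0,0,1],[0.7,-0.015,0,0,0,0,1],[0,0,0,0,0,0,1],[0,0,0,0,0,0,1]]'
```

```text
time_s: 17.3
tcp_pos: [0.5943, -0.1269, 0.3511]
tool_rot: [-3.142, -0.0, 2.445]
wrist_force: [2.1, -0.1, -2.1]
width: 0.0435
finger_force: 41.2
time_s: 17.72
tcp_pos: [0.5945, -0.127, 0.3498]
tool_rot: [3.141, 0.0, 1.854]
wrist_force: [-0.1, -0.1, -1.7]
width: 0.0437
finger_force: 41.5
time_s: 18.13
tcp_pos: [0.5555, -0.0072, 0.3492]
tool_rot: [3.141, 0.0, 1.863]
wrist_force: [1.0, 1.1, -2.2]
width: 0.0436
finger_force: 41.4
time_s: 18.55
tcp_pos: [0.5018, 0.16, 0.3495]
tool_rot: [3.141, 0.0, 1.864]
wrist_force: [0.6, 0.5, -1.8]
width: 0.0434
finger_force: 41.4
time_s: 18.97
tcp_pos: [0.4697, 0.2601, 0.3493]
tool_rot: [3.141, -0.0, 1.867]
wrist_force: [0.6, -0.9, -2.2]
width: 0.0435
finger_force: 41.4
```

```bash
python3 -m inch '[[0.32,0.04,0,0,0,0,1],[0,0,0.5,0,0,0,1],[0,0,0.5,0,0,0,1],[0,0,0.5,0,0,0,1],[0,0,0.5,0,0,0,1]]'; python3 -m inch '[[0,0,0,0,0,0,1],[0,0,0,0,0,0,1]]'; python3 - <<'E'
from plant import r
import cv2,numpy as np
a=r.camera("scene")["image"][110:260,300:500,::-1]; 
cv2.imwrite("pics/p3.png",cv2.resize(a,None,fx=3,fy=3,interpolation=2))
E
```

```text
time_s: 19.38
tcp_pos: [0.4684, 0.2735, 0.2482]
tool_rot: [3.141, 0.0, 1.862]
wrist_force: [-0.2, 0.8, -2.7]
width: 0.0436
finger_force: 41.5
time_s: 19.55
tcp_pos: [0.4678, 0.2735, 0.2484]
tool_rot: [-3.139, 0.0, 1.861]
wrist_force: [0.8, 0.4, -1.6]
width: 0.0433
finger_force: 41.6
```

View pics/p3.png

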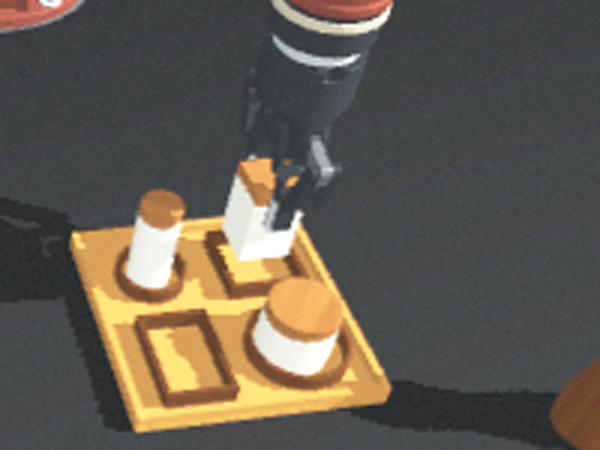

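The slim jar stands in its ring at crop (155,245). The square jar's front base edge, crop (240,260)–(293,250), lies parallel and centred above the square frame. Lowering and releasing.

```bash
python3 -m inch '[[0.02,0,0.25,0,0,0,1],[0,0,0.2,0,0,0,1],[0,0,0.1,0,0,0,1],[0,0,0,0,0,0,1],[0,0,0,0,0,0,1]]'; python3 -m inch '[[0,0,0.04,0,0,0,1],[0,0,0,0,0,0,1],[0,0,0,0,0,0,1]]'
```

```text
time_s: 20.02
tcp_pos: [0.4678, 0.2754, 0.2216]
tool_rot: [3.141, -0.0, 1.86]
wrist_force: [0.1, -0.2, -1.7]
width: 0.0439
finger_force: 41.8
time_s: 20.27
tcp_pos: [0.4678, 0.2755, 0.2195]
tool_rot: [3.141, -0.0, 1.86]
wrist_force: [0.5, -1.1, -2.3]
width: 0.0438
finger_force: 41.8
```

```bash
python3 -m inch '[[0,0,0.04,0,0,0,1],[0,0,0,0,0,0,1],[0,0,0,0,0,0,1]]'; python3 -m inch '[[0,0,0,0,0,0,0.4],[0,0,0,0,0,0,0.2],[0,0,0,0,0,0,0],[0,0,0,0,0,0,0],[0,0,0,0,0,0,0]]'; python3 -m inch '[[0,0,-0.3,0,0,0,0],[0,0,-0.6,0,0,0,0],[0,0,-0.7,0,0,0,0],[0,0,-0.7,0,0,0,0],[0,0,0,0,0,0,0]]'
```

```text
time_s: 20.52
tcp_pos: [0.468, 0.2757, 0.2183]
tool_rot: [3.14, -0.0, 1.86]
wrist_force: [-2.0, 0.8, 9.8]
width: 0.0435
finger_force: 43.1
time_s: 20.93
tcp_pos: [0.4677, 0.2754, 0.2171]
tool_rot: [-3.142, -0.0, 1.86]
wrist_force: [0.5, 0.4, -0.7]
width: 0.0854
finger_force: 0.0
time_s: 21.35
tcp_pos: [0.4694, 0.2762, 0.3385]
tool_rot: [3.132, -0.001, 1.86]
wrist_force: [1.2, -0.3, 0.1]
width: 0.0856
finger_force: 0.0
```

```bash
for i in 1 2; do python3 -m inch '[[-0.7,-0.056,0,0,0,0,0],[-0.7,-0.056,0,0,0,0,0],[-0.7,-0.056,0,0,0,0,0],[-0.7,-0.056,0,0,0,0,0],[-0.7,-0.056,0,0,0,0,0]]'; done; python3 -m inch '[[-0.7,-0.056,0,0,0,0,0],[-0.7,-0.056,0,0,0,0,0],[-0.7,-0.056,0,0,0,0,0],[-0.7,-0.056,0,0,0,0,0],[-0.5,-0.056,0,0,0,0,0]]'; python3 -m inch '[[-0.33,0,0,0,0,0,0],[0,0,0,0,0,-0.15,0],[0,0,0,0,0,-0.15,0],[0,0,0,0,0,-0.15,0],[0,0,0,0,0,-0.15,0]]';  python3 -m inch '[[0,0,0,0,0,0,0],[0,0,0,0,0,0,0]]'
```

```text
time_s: 21.77
tcp_pos: [0.5042, 0.1022, 0.3322]
tool_rot: [3.141, 0.0, 1.861]
wrist_force: [0.7, 1.1, 0.7]
width: 0.0854
finger_force: 0.0
time_s: 22.18
tcp_pos: [0.5407, -0.0698, 0.3322]
tool_rot: [3.141, 0.0, 1.86]
wrist_force: [0.9, 0.0, 0.3]
width: 0.0854
finger_force: 0.0
time_s: 22.6
tcp_pos: [0.5746, -0.2331, 0.332]
tool_rot: [3.141, 0.001, 1.859]
wrist_force: [-0.8, 0.9, 0.2]
width: 0.0855
finger_force: 0.0
time_s: 23.02
tcp_pos: [0.579, -0.2462, 0.3318]
tool_rot: [-3.141, -0.001, 2.337]
wrist_force: [0.7, 0.4, -1.2]
width: 0.0854
finger_force: 0.0
time_s: 23.18
tcp_pos: [0.579, -0.246, 0.332]
tool_rot: [-3.141, -0.0, 2.328]
wrist_force: [-0.2, -0.2, 0.1]
width: 0.0851
finger_force: 0.0
```

```bash
python3 -m inch '[[0,0,0.5,0,0,0,0],[0,0,0.5,0,0,0,0],[0,0,0.5,0,0,0,0],[0,0,0.5,0,0,0,0],[0,0,0.54,0,0,0,0]]'; python3 -m inch '[[0,0,0,0,0,0,0],[0,0,0,0,0,0,0.5],[0,0,0,0,0,0,1],[0,0,0,0,0,0,1],[0,0,0,0,0,0,1]]' 40; python3 -m inch '[[0,0,0,0,0,0,1],[0,0,0,0,0,0,1],[0,0,0,0,0,0,1],[0,0,0,0,0,0,1]]'
```

```text
time_s: 23.6
tcp_pos: [0.5792, -0.246, 0.2045]
tool_rot: [3.141, 0.001, 2.327]
wrist_force: [1.7, -0.3, 0.3]
width: 0.0856
finger_force: 0.0
time_s: 24.02
tcp_pos: [0.5798, -0.2464, 0.207]
tool_rot: [3.141, 0.003, 2.331]
wrist_force: [0.4, 0.0, -0.4]
width: 0.0384
finger_force: 0.0
time_s: 24.35
tcp_pos: [0.5797, -0.2464, 0.2069]
tool_rot: [3.141, 0.003, 2.331]
wrist_force: [-1.3, 0.3, 7.4]
width: 0.0332
finger_force: 43.1
```

```bash
python3 -m inch '[[0,0,-0.2,0,0,0,1],[0,0,-0.5,0,0,0,1],[0,0,-0.7,0,0,0,1],[0,0,-0.7,0,0,0,1],[0,0,-0.7,0,0,0,1]]'; python3 -m inch '[[0,0,0,0,0,-0.155,1],[0,0,0,0,0,-0.155,1],[0,0,0,0,0,-0.155,1],[0,0,0,0,0,-0.155,1],[0,0,0,0,0,-0.155,1]]'; python3 -m inch '[[0,0,0,0,0,-0.155,1],[0,0,0,0,0,-0.155,1],[0,0,0,0,0,-0.155,1],[0,0,0,0,0,-0.155,1],[0,0,0,0,0,0,1]]'; python3 -m inch '[[-0.209,0.4,0,0,0,0,1],[-0.209,0.67,0,0,0,0,1],[-0.209,0.67,0,0,0,0,1],[-0.209,0.67,0,0,0,0,1],[-0.209,0.67,0,0,0,0,1]]'; python3 -m inch '[[-0.209,0.67,0,0,0,0,1],[-0.209,0.67,0,0,0,0,1],[-0.209,0.67,0,0,0,0,1],[-0.209,0.67,0,0,0,0,1],[-0.209,0.67,0,0,0,0,1]]'; python3 -m inch '[[-0.209,0.67,0,0,0,0,1],[-0.209,0.67,0,0,0,0,1],[-0.209,0.5,0,0,0,0,1],[0,0.3,0,0,0,0,1],[0,0,0,0,0,0,1]]'; python3 -m inch '[[0,0,0,0,0,0,1]]'
```

```text
time_s: 24.77
tcp_pos: [0.5786, -0.2457, 0.3475]
tool_rot: [-3.142, -0.0, 2.331]
wrist_force: [1.4, 0.5, -2.0]
width: 0.0334
finger_force: 41.9
time_s: 25.18
tcp_pos: [0.5789, -0.2458, 0.3461]
tool_rot: [-3.142, 0.0, 2.946]
wrist_force: [0.1, -0.1, -1.1]
width: 0.0337
finger_force: 42.0
time_s: 25.6
tcp_pos: [0.5789, -0.2459, 0.346]
tool_rot: [-3.141, 0.0, -2.851]
wrist_force: [-0.5, 0.1, -1.5]
width: 0.0333
finger_force: 42.0
time_s: 26.02
tcp_pos: [0.5855, -0.0821, 0.3458]
tool_rot: [-3.142, 0.0, -2.862]
wrist_force: [1.8, -0.1, -1.1]
width: 0.0336
finger_force: 41.9
time_s: 26.43
tcp_pos: [0.5884, 0.0937, 0.3459]
tool_rot: [-3.141, 0.0, -2.861]
wrist_force: [0.9, -0.2, -2.2]
width: 0.0334
finger_force: 41.9
time_s: 26.85
tcp_pos: [0.5878, 0.2063, 0.3455]
tool_rot: [3.141, -0.0, -2.856]
wrist_force: [0.1, 0.1, -1.2]
width: 0.0332
finger_force: 42.0
time_s: 26.93
tcp_pos: [0.5883, 0.2038, 0.3454]
tool_rot: [-3.141, -0.0, -2.857]
wrist_force: [1.0, -0.2, -1.5]
width: 0.0336
finger_force: 42.0
```

```bash
python3 -m inch '[[0,0.14,0,0,0,0,1],[0,0,0.5,0,0,0,1],[0,0,0.5,0,0,0,1],[0,0,0.5,0,0,0,1],[0,0,0.5,0,0,0,1]]'; python3 -m inch '[[0,0,0,0,0,0,1],[0,0,0,0,0,0,1]]'; python3 - <<'E'
from plant import r
import cv2,numpy as np
a=r.camera("scene")["image"][110:260,300:500,::-1]; 
cv2.imwrite("pics/p4.png",cv2.resize(a,None,fx=3,fy=3,interpolation=2))
E
```

```text
time_s: 27.35
tcp_pos: [0.5869, 0.209, 0.2446]
tool_rot: [-3.141, 0.0, -2.859]
wrist_force: [0.2, 0.1, -1.0]
width: 0.0337
finger_force: 42.1
time_s: 27.52
tcp_pos: [0.5864, 0.2092, 0.2447]
tool_rot: [3.141, -0.003, -2.858]
wrist_force: [0.3, -0.3, -1.9]
width: 0.0339
finger_force: 41.9
```

View pics/p4.png

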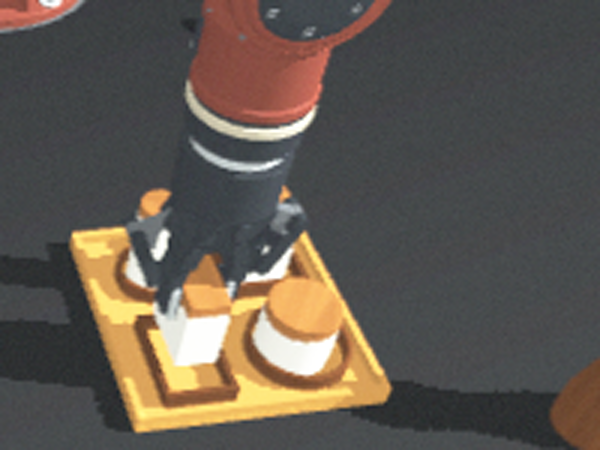

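```bash
python3 - <<'E'
import cv2,numpy as np,pickle
from h import ray
s=pickle.load(open("scene.pkl","rb"))
g=lambda n,x,y,z:print(n,ray(s,[((x+.5)/3+300-.5,(y+.5)/3+110-.5)],z).round(4))
g("jar front mid",200,365,.038)
im=cv2.imread("pics/p4.png"); print([im[y,200].tolist()[::-1] for y in range(355,412,4)])
hs=lambda p:p
for y in (382,386,390,394,398): g(y,202,y,.024)
cv2.imwrite("pics/p4z.png",cv2.resize(im[270:420,110:290],None,fx=4,fy=4,interpolation=2)[:600,:720])
E
```

```text
jar front mid [[0.6151 0.2222 0.038 ]]
[[254, 254, 252], [255, 255, 255], [236, 213, 177], [219, 163, 91], [220, 163, 90], [217, 158, 87], [217, 160, 88], [226, 169, 92], [211, 152, 86], [162, 102, 66], [133, 84, 54], [127, 83, 56], [171, 117, 69], [255, 234, 126], [252, 220, 116]]
382 [[0.6207 0.2261 0.024 ]]
386 [[0.6247 0.2259 0.024 ]]
390 [[0.6287 0.2257 0.024 ]]
394 [[0.6327 0.2256 0.024 ]]
398 [[0.6366 0.2254 0.024 ]]
```

View pics/p4z.png

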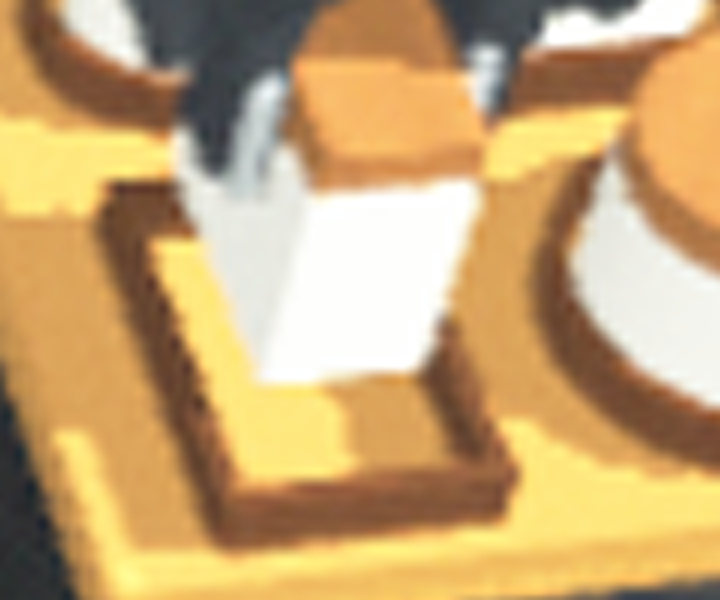

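The oblong jar is centred side to side, its front edge about 12 mm short of the front wall where 8 mm is ideal. I nudge it 3 mm forward, then lower.

```bash
python3 -m inch '[[-0.06,0,0.25,0,0,0,1],[0,0,0.2,0,0,0,1],[0,0,0.08,0,0,0,1],[0,0,0,0,0,0,1],[0,0,0,0,0,0,1]]'; python3 -m inch '[[0,0,0.04,0,0,0,1],[0,0,0,0,0,0,1],[0,0,0,0,0,0,1]]'; python3 -m inch '[[0,0,0.03,0,0,0,1],[0,0,0,0,0,0,1],[0,0,0,0,0,0,1]]'
```

```text
time_s: 27.98
tcp_pos: [0.5896, 0.211, 0.2185]
tool_rot: [3.142, -0.001, -2.856]
wrist_force: [-0.3, -0.3, -2.0]
width: 0.0332
finger_force: 42.0
time_s: 28.23
tcp_pos: [0.5897, 0.211, 0.2169]
tool_rot: [-3.142, 0.0, -2.856]
wrist_force: [0.1, -0.1, -1.0]
width: 0.0335
finger_force: 42.0
time_s: 28.48
tcp_pos: [0.5897, 0.211, 0.2152]
tool_rot: [-3.142, -0.0, -2.856]
wrist_force: [-0.3, -0.3, -2.1]
width: 0.0336
finger_force: 42.0
```

```bash
python3 -m inch '[[0,0,0.03,0,0,0,1],[0,0,0,0,0,0,1],[0,0,0,0,0,0,1]]'; python3 -m inch '[[0,0,0,0,0,0,0.5],[0,0,0,0,0,0,0.25],[0,0,0,0,0,0,0.2],[0,0,0,0,0,0,0.2],[0,0,0,0,0,0,0.2]]'; python3 -m inch '[[0,0,-0.3,0,0,0,0.2],[0,0,-0.7,0,0,0,0.2],[0,0,-0.7,0,0,0,0.2],[0,0,-0.7,0,0,0,0.2],[0,0,0,0,0,0,0.2]]'; python3 -m inch '[[0,-0.7,0,0,0,0,0.2],[0,-0.7,0,0,0,0,0],[0,-0.7,0,0,0,0,0],[0,-0.7,0,0,0,0,0],[0,-0.7,0,0,0,0,0]]'; python3 -m inch '[[0,-0.3,0,0,0,0,0],[0,0,0,0,0,0,0]]'; python3 - <<'E'
from plant import r
import cv2,numpy as np
a=r.camera("scene")["image"][110:260,100:480,::-1]; b=r.camera("top")["image"][130:260,90:440,::-1]
cv2.imwrite("pics/f.png",np.vstack([cv2.resize(a,(760,300),interpolation=2),cv2.resize(b,(760,282),interpolation=2)]))
E
```

```text
time_s: 28.73
tcp_pos: [0.5897, 0.211, 0.2149]
tool_rot: [-3.141, 0.001, -2.856]
wrist_force: [-5.0, -1.5, 10.5]
width: 0.0339
finger_force: 43.5
time_s: 29.15
tcp_pos: [0.5897, 0.211, 0.2136]
tool_rot: [-3.142, -0.0, -2.856]
wrist_force: [0.8, 0.8, 0.4]
width: 0.0682
finger_force: 0.0
time_s: 29.57
tcp_pos: [0.5916, 0.2115, 0.3408]
tool_rot: [-3.141, 0.01, -2.856]
wrist_force: [1.2, 0.6, -0.2]
width: 0.0682
finger_force: 0.0
time_s: 29.98
tcp_pos: [0.6392, 0.0416, 0.3335]
tool_rot: [-3.142, 0.0, -2.856]
wrist_force: [0.8, 0.2, 1.0]
width: 0.0854
finger_force: 0.0
time_s: 30.15
tcp_pos: [0.644, 0.0253, 0.3333]
tool_rot: [-3.141, 0.0, -2.86]
wrist_force: [-0.6, 0.1, -0.3]
width: 0.0854
finger_force: 0.0
```

View pics/f.png

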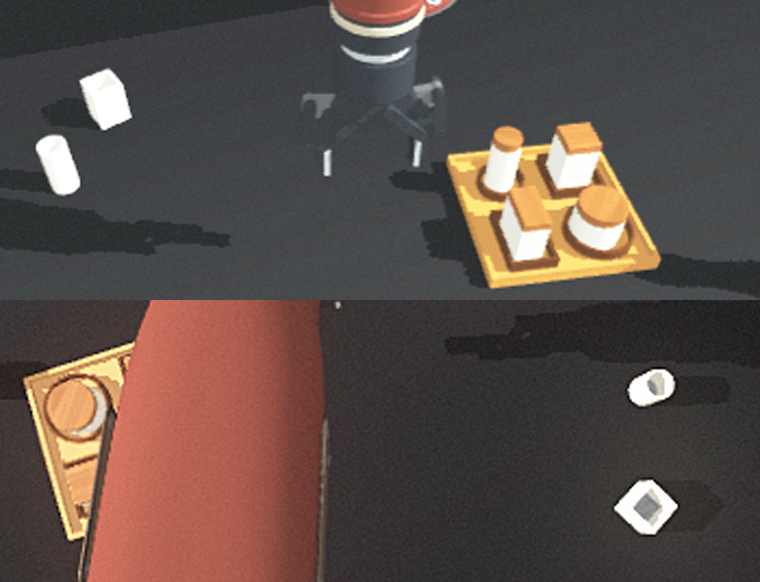

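All four lidded jars stand upright in their own sockets: slim (503,160), square (575,160), oblong (525,225) and wide (600,220). Both empties are where they were, and the arm is clear. Each touchdown came at the tray-floor height.

```bash
python3 -c "
from plant import r
print(r.job_done())"
```

```text
the job is handed in; nothing more can be done
None
```

All four lidded jars now stand upright in their matching sockets in the tray, the two empty jars were not moved, and the job is handed in at about 30 s of robot time; no verdict was returned.

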